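# Wedge up the neck end of a cavaquinho body

## Robot

A 6-joint arm with a two-finger parallel gripper is mounted at the origin on the work surface. World frame = base frame: x ahead of the robot, y to its left, z up, the work surface at z = 0. Lengths are in m, angles in rad, forces in N, time in s.
With the tool pointing down it reaches from about 0.35 to 0.85 m from the base axis. Payload 8.1 kg.
Tool frame: the origin (TCP) lies at the centre of the arm's flange, where the gripper is bolted on; the fingertips stand 186 mm ahead of it and the grasp point (between the pads) lies 167 mm ahead of it; z points along the fingers, y is the line along which they close (so a half turn about z gives the same grasp; the last joint's range is limited). The gripper opens to 93 mm and grips with 3 to 60 N. Pads are 15 mm wide; open, the fingers measure 128 mm over their backs; the gripper's body (75 mm by 188 mm) begins 65 mm behind the grasp point.
Start: joints at [1.257, 0.13, 1.488, -0, 1.523, -0.085], TCP at [0.136, 0.584, 0.405] pointing down, gripper open.
Joint ranges: [-2.96, 2.96], [-0.89, 2.26], [0.02, 2.5], [-1.34, 4.48], [0, 2.73], [-2.66, 2.66]. Speed limits (rad/s): [2.39, 2.39, 2.79, 3.14, 3.14, 3.14].

## Interface

Orientations are given as a rotation vector (axis times angle).
In Python, from plant import read_state, read_camera, camera_params, robot gives the robot as it stands.
- The arm moves only by the tool carry_out, never from a script. Its argument "targets" is a list of rows, each an object of numbers: "hand": the opening in per cent of the stroke, from 0 (shut) to 100 (fully open); "x", "y", "z": the shift along the tool's x, y, z in m; "ax", "ay", "az": the turn, a rotation vector about the tool's x, y, z in rad. In form: [{"hand": .., "x": .., "y": .., "z": .., "ax": .., "ay": .., "az": ..}, ...]. A call has 1 to 8 rows; each row is the pose to reach, as a shift and turn from the pose commanded when the call began, along the tool's axes at that moment; what a row does not reach only later rows make up. A row lasts 1/8 s, in which the tool goes at most 62.5 mm and 10.7 degrees, less where a joint would pass 70% of its speed; a pose out of reach is approached as far as the arm can. A call with a gripper value outside its range is refused whole. The fingers move at their own pace and stop on an object; "newtons" is the grip in N (left out, the last holds). Time passes only in rows, so rows that repeat a pose let the fingers close. It gives the time, the measured TCP pose, the force, the opening and the grip force at its end, in the units of the state.
- read_state(): the state, without advancing time (a new reading comes with each control period).
- read_camera(name): name is "scene" or "top"; returns (picture, depth): 480x640x3 uint8, blue, green, red; 480x640 float32, m along the optical axis (not along the pixel's ray), 0 where there is no reading.
- camera_params(name): a dict with "fx", "fy", "cx", "cy" (pixels), "position" and "rotation" of the camera in the world. Camera axes: x right, y up, looking along -z (the intrinsics and any distortion apply to the point x, -y, -z); pixel columns grow to the right and rows downward; lengths in m; the calibration is good to about 2 mm. A picture is of the moment at which its call begins. camera_params takes no time and is no camera call.
- robot.close_job(): hands the job in; it is judged then, once.
The state is a dict: "t": time; "q": joint angles; "dq": joint speeds; "joint_torque": joint torques, N m; "tool_pos": TCP position; "orientation": TCP orientation; "force": force on the tool from outside, world axes, zero at the start; "wrist_torque": the same for the moment, N m; "opening": finger opening in m; "gripper_force": force on a finger pad.
Only numpy, scipy, OpenCV 4.12 (cv2) and the standard library are available. Lean on these libraries where they do the work, as an engineer would, in place of code of your own. Each camera call takes 0.05 s, during which the arm holds its last target. There are 200 camera calls.

## Task

The cavaquinho body lies on its back in the plywood cradle, on four cork-faced rests with its tail against the two pegs. Take the long tapered wedge from the bench and slide it flat along the cradle board, thin end first and in line with the body, between the two neck-end rests and under the neck end until that end just lifts off both rests with about 3 mm of air, enough for me to slip in new felt; the program finishes while still gripping the wedge there, with the wedge alone carrying the neck end. Keep the robot off the body, leave its tail seated on the tail rests at the pegs, and do not disturb the other things on the bench.

Things in the scene. Friction and masses are not known exactly. Their poses are not given: they have to be found in the camera images.
- wedge: The wedge: plain light wood with cork on its slope, 220 mm long, 28 mm wide, flat underneath, 38 mm high at the thick end, falling evenly to 5 mm at the thin end (0.15 mm per mm), 0.1 kg, lying flat. Origin: centre of the underside; x along it towards the thin end (+110 mm), y across, z up. Thick end at x = -110 mm; grip across the width near x = -90 mm (35 mm high there).
- wedge_tip (a point): Middle of the wedge's thin end, on its underside (x = +110 mm in the wedge's frame, y = 0, z = 0); axes as the wedge.
- cradle: The cradle, fixed on the bench for the episode: plywood board 440 x 240 x 12 mm, origin at the centre of its underside on the bench, x along the board from the neck end to the tail end, y across, z up. Board top at z = 12 mm. On it stand the neck rests, tail rests and tail pegs.
- neck_rests: The two neck-end rests: wood blocks with cork on top, each 30 (x) x 26 (y) mm and 18 mm above the board (top at z = 30 mm), centred at x = -40, y = +47 and -47 mm in the cradle's frame, so a clear lane 68 mm wide runs between them. Same origin and axes as the cradle.
- tail_rests: The two tail-end rests: like the neck rests, tops at the same height, centred at x = +150, y = +56 and -56 mm in the cradle's frame; the body pivots on their edge at x = +135 mm. Same origin and axes as the cradle.
- tail_pegs: Two upright pegs in rubber sleeves, 16 mm thick, 81 mm high in all, at x = +187, y = +40 and -40 mm in the cradle's frame; they stop the body from sliding to +x. Same origin and axes as the cradle.
- rest_top (a point): Point in the cradle midway between the two neck rests, level with their cork tops (x = -40, y = 0, z = 30 mm in the cradle's frame); axes as the cradle.
- cavaquinho: The instrument body (no neck): brown sides, pale top with sound hole, 270 x 184 x 66 mm, 0.3 to 0.6 kg, loose, its flat back on the four rests 18 mm above the cradle board, top 96 mm above the bench (bridge 11 mm more). Origin: centre of the back, about x = 48 mm in the cradle's frame; x towards the tail, neck end at x = -135 mm; z up.
- neck_edge (a point): Lower edge of the body's neck end, on the centre line (x = -135, y = 0, z = 0 mm in the body's frame): the edge that the wedge's slope meets and lifts. Its height above the bench is 30 mm at rest. Axes as the body.
- back_at_rest (a point): Point of the body's back on the centre line above the neck rests (x = -90, y = 0, z = 0 mm in the body's frame). Its height above point rest_top is the air over the neck rests, 0 at rest; it rises about 0.8 mm for 1 mm at the neck edge. Axes as the body.
- packing_block: Bystander: straight block of the same light wood, 220 x 28 x 26 mm, no taper. Origin under its centre, x along it.
- sanding_block: Bystander: cork sanding block, 95 x 50 x 29 mm. Origin under its centre, x along it.
- cam_clamp: Bystander: wooden cam clamp lying flat, 230 mm aluminium bar, two jaws 115 mm long. Origin under its middle, x along the bar, jaws towards -y.
- glue_bottle: Bystander: cream glue bottle, 54 mm thick, 150 mm tall, upright. Origin under its centre.
- block_plane: Bystander: small steel block plane, 150 x 46 x about 50 mm. Origin under its centre, x along it.
- screwdriver: Bystander: screwdriver lying on the bench, origin under its middle, x along it.
- pencil_can: Bystander: metal can with pencils, 74 mm across, can 100 mm tall, pencils to 180 mm. Origin under its centre.

How it is judged:
By the outcome, as a careful person would: the job done as asked, in the order asked, and still so for the second after the job is handed in, while the arm keeps its last pose, push and grip.
It also fails if it takes over 45 s, if anything falls off the work surface, if the arm or the gripper's body presses on something with over 40 N, if the wrist force passes 120 N, or if a joint passes its speed limit or range.

## Working session

There is one attempt and no reset: what is moved stays moved. The work goes in short steps, Python scripts to look and compute and a tool call to move; the robot and the scene stay as the last step left them, time stands still between calls to the robot, and variables do not carry over. Pictures are saved under pics/ and viewed, at most 10 in all, crops included, and the job is handed in when it is done.

Besides the shell and the picture viewer there is one more tool, called after "Request:" as a command line: name --argument value ..., lists and objects as JSON in quotes. carry_out: Moves the arm, as the interface text tells. Its arguments: {"type":"object","properties":{"targets":{"type":"array","items":{"type":"object","properties":{"hand":{"type":"number"},"x":{"type":"number"},"y":{"type":"number"},"z":{"type":"number"},"ax":{"type":"number"},"ay":{"type":"number"},"az":{"type":"number"}}}},"newtons":{"type":"number"}},"required":["targets"]}

```bash
mkdir -p pics; ls
cat > h.py <<'E'
import numpy as np, cv2
from plant import read_state, read_camera, camera_params, robot
def cloud(name):
    im,d=read_camera(name); p=camera_params(name)
    v,u=np.mgrid[0:480,0:640]
    c=np.stack([(u-p['cx'])/p['fx']*d,-(v-p['cy'])/p['fy']*d,-d],-1)
    R=np.array(p['rotation']); 
    return im,d,c@R.T+np.array(p['position'])
E
python3 - <<'E'
from h import *
for n in('scene','top'):
    print(n,camera_params(n))
    im,d,P=cloud(n); cv2.imwrite(f'pics/{n}0.png',im); np.savez(f'/tmp/{n}0.npz',im=im,d=d,P=P)
s=read_state();print(s)
E
```

```text
pics
scene {'fx': 599.6715061666995, 'fy': 599.6715061666995, 'cx': 316.7239558453062, 'cy': 241.75320501740018, 'position': array([1.67935503, 1.02343791, 1.24621019]), 'rotation': array([0.471867  , 0.9956953 , 2.05657968])}Traceback (most recent call last):
  File "<stdin>", line 4, in <module>
  File "h.py", line 8, in cloud
    return im,d,c@R.T+np.array(p['position'])
                ~~~~~^~~~~~~~~~~~~~~~~~~~~~~~
ValueError: operands could not be broadcast together with shapes (480,640) (3,)
```

```bash
sed -i "s/R=np.array(p\['rotation'\]);/R=cv2.Rodrigues(np.array(p['rotation']))[0]/" h.py
python3 - <<'E'
from h import *
for n in('scene','top'):
    print(n,camera_params(n))
    im,d,P=cloud(n); cv2.imwrite(f'pics/{n}0.png',im); np.savez(f'/tmp/{n}0.npz',im=im,d=d,P=P)
s=read_state();print(s)
E
```

```text
scene {'fx': 599.6715061666995, 'fy': 599.6715061666995, 'cx': 316.7239558453062, 'cy': 241.75320501740018, 'position': array([1.67935503, 1.02343791, 1.24621019]), 'rotation': array([0.471867  , 0.9956953 , 2.05657968])}
top {'fx': 442.4335346925915, 'fy': 442.4335346925915, 'cx': 320.6677010200134, 'cy': 239.68954493905613, 'position': array([0.31165222, 0.08209132, 1.16905341]), 'rotation': array([ 0.15233962, -0.14588281, -1.57097537])}
{'t': 0.15, 'q': array([ 1.25658374e+00,  1.31000981e-01,  1.48901618e+00, -1.76095509e-05,
        1.52302183e+00, -8.54113856e-02]), 'dq': array([-0.00133051, -0.00245037, -0.00125226, -0.00202444,  0.00075319,
        0.0002057 ]), 'joint_torque': array([ 4.49125127e-04, -5.60471749e+01, -4.92334735e+01,  7.68175093e-02,
        3.04617186e-02, -4.97813494e-05]), 'tool_pos': array([0.1360201 , 0.58419948, 0.40392741]), 'orientation': array([-3.58584433e-01, -3.12078857e+00,  2.23197879e-03]), 'force': array([1.36752852, 0.02408944, 0.39128906]), 'wrist_torque': array([ 0.06160934, -0.04463177,  0.02832948]), 'gripper_force': 0.0, 'opening': 0.09292377093319215}
```

View pics/top0.png

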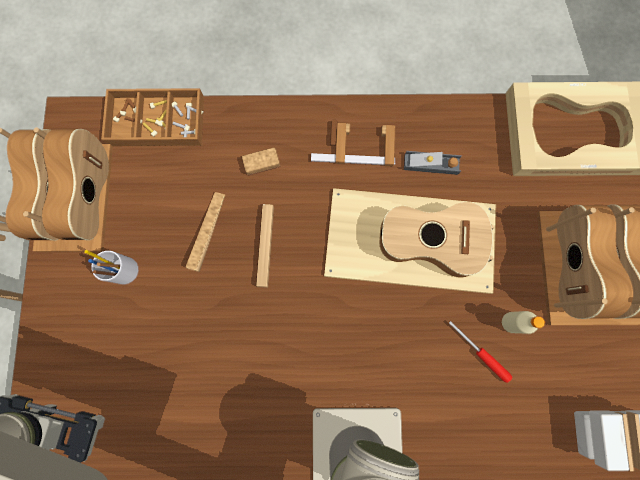

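View pics/scene0.png

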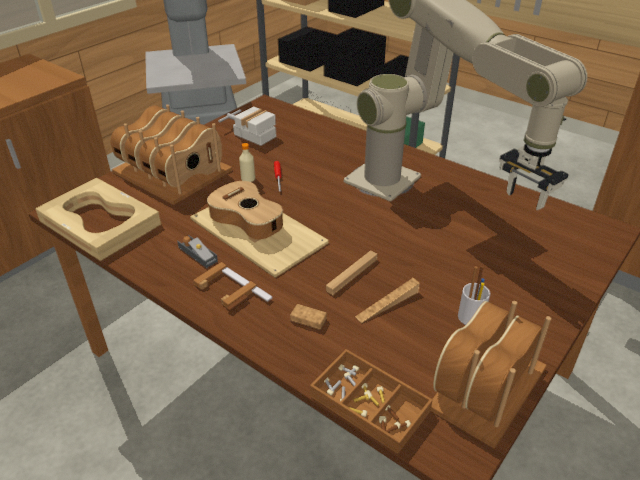

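The top view shows the wedge (speckled cork) from (219,194) to (192,270), the packing block at (264,245), the board at (410,240) and the body at (437,238) with its neck end to the left. The scene view shows the wedge at (390,300).

```bash
cat >> h.py <<'E'
def blob(im,d,P,box,zlo,zhi,sat=None):
    m=np.zeros((480,640),bool); u0,v0,u1,v1=box; m[v0:v1,u0:u1]=1
    return m&(d>0)&(P[...,2]>zlo)&(P[...,2]<zhi)
def rect(p):
    (c,s,a)=cv2.minAreaRect(p[:,:2].astype(np.float32)*1000); return c,s,a
E
python3 - <<'E'
from h import *
z=np.load('/tmp/top0.npz');im,d,P=z['im'],z['d'],z['P']
m=(d>0); t=P[300:400,200:300].reshape(-1,3); A=np.c_[t[:,:2],np.ones(len(t))]; print('table fit',np.linalg.lstsq(A,t[:,2],rcond=None)[0],t[:,2].mean(),t[:,2].std())
def rep(n,box,lo,hi):
    k=blob(im,d,P,box,lo,hi).astype(np.uint8)
    nl,l,st,_=cv2.connectedComponentsWithStats(k); i=1+st[1:,4].argmax()
    p=P[l==i]; c,s,a=rect(p); print(n,len(p),np.round(c,1),np.round(s,1),round(a,2),'corners',np.round(cv2.boxPoints((c,s,a)),1).tolist()); return p
w=rep('wedge',(180,185,232,278),.003,.06)
A=np.c_[w[:,:2],np.ones(len(w))]; print('slope',np.linalg.lstsq(A,w[:,2],rcond=None)[0], w[w[:,0]>w[:,0].max()-.02,2].mean(), w[w[:,0]<w[:,0].min()+.02,2].mean())
rep('pack',(248,198,280,295),.006,.05)
rep('board',(315,180,505,300),.006,.02)
rep('all',(315,180,505,300),.006,.09)
b=rep('body',(360,190,505,290),.085,.105)
# brown-board via colour
hsv=cv2.cvtColor(im,cv2.COLOR_BGR2HSV); print('board hsv',hsv[205,350],'table',hsv[320,250],'wedge',hsv[231,206],'body',hsv[215,430],'body2',hsv[260,410])
E
```

```text
table fit [ 0.05442191 -0.14945991  0.03197107] 0.005303359381213498 0.07190876135954198
wedge 1087 [562.  392.9] [ 52.1 226.1] 69.89 corners [[446.8999938964844, 407.29998779296875], [659.2000122070312, 329.6000061035156], [677.0999755859375, 378.5], [464.79998779296875, 456.29998779296875]]
slope [-0.08752774  0.11559228  0.0232881 ] 0.006725158414837193 0.029781584719783212
pack 957 [520.2 235.8] [ 33. 220.] 86.36 corners [[409.3999938964844, 226.3000030517578], [629.0, 212.3000030517578], [631.0999755859375, 245.3000030517578], [411.5, 259.20001220703125]]
board 8223 [ 535.9 -154.9] [445.6 245.5] 84.0 corners [[390.6000061035156, -363.6000061035156], [634.7000122070312, -389.29998779296875], [681.2999877929688, 53.900001525878906], [437.20001220703125, 79.5999984741211]]
all 8712 [ 535.9 -154.9] [445.6 245.5] 84.0 corners [[390.6000061035156, -363.6000061035156], [634.7000122070312, -389.29998779296875], [681.2999877929688, 53.900001525878906], [437.20001220703125, 79.5999984741211]]
body 5871 [ 532.4 -201.1] [270.8 185.1] 82.02 corners [[422.0, -322.29998779296875], [605.2999877929688, -348.0], [642.9000244140625, -79.80000305175781], [459.5, -54.099998474121094]]
board hsv [ 20  71 247] table [ 13 152 136] wedge [ 16 114 181] body [ 17  90 242] body2 [ 18 106 183]
```

```bash
cat >> h.py <<'E'
def ray(name,uv,z):
    p=camera_params(name);R=cv2.Rodrigues(np.array(p['rotation']))[0];uv=np.atleast_2d(uv).astype(float)
    r=np.c_[(uv[:,0]-p['cx'])/p['fx'],-(uv[:,1]-p['cy'])/p['fy'],-np.ones(len(uv))]@R.T
    c=np.array(p['position']); return c+r*((np.asarray(z)-c[2])/r[:,2])[:,None]
def plane(p,it=4):
    k=np.ones(len(p),bool)
    for _ in range(it):
        A=np.c_[p[:,:2],np.ones(len(p))];x=np.linalg.lstsq(A[k],p[k,2],rcond=None)[0];r=p[:,2]-A@x;k=abs(r)<2.5*np.std(r[k])
    return x,k,r[k].std()
E
python3 - <<'E'
from h import *
z=np.load('/tmp/top0.npz');im,d,P=z['im'],z['d'],z['P']
hsv=cv2.cvtColor(im,cv2.COLOR_BGR2HSV)
for n,box in(('wedge',(180,185,232,278)),('table',(290,100,310,180))):
    q=P[box[1]:box[3],box[0]:box[2]].reshape(-1,3); q=q[q[:,2]<.06]
    if n=='table': print(n,q[:,2].mean(),q[:,2].std())
u0,v0,u1,v1=180,185,232,278
m=np.zeros((480,640),np.uint8); m[v0:v1,u0:u1]=(hsv[v0:v1,u0:u1,2]>150); cs,_=cv2.findContours(m,0,1);c=max(cs,key=cv2.contourArea)
r=cv2.minAreaRect(c);print('px rect',r,cv2.boxPoints(r).tolist())
ap=cv2.approxPolyDP(c,4,True)[:,0];print(ap.tolist(), cv2.contourArea(c))
k=np.zeros_like(m);cv2.drawContours(k,[c],-1,1,-1);e=cv2.erode(k,np.ones((3,3)))>0
p=P[e];x,kk,s=plane(p);print('plane',x,s,len(p)); g=np.degrees(np.arctan2(-x[1],-x[0]));print('downhill deg',g,np.hypot(*x[:2]))
L=cv2.fitLine(p[:,:2].astype(np.float32),cv2.DIST_L2,0,.01,.01).ravel();print('axis',np.degrees(np.arctan2(L[1],L[0])),L[2:])
cv2.imwrite('pics/w.png',cv2.resize(im[170:290,160:300],None,fx=5,fy=5,interpolation=cv2.INTER_NEAREST))
b=blob(im,d,P,(360,190,505,290),.085,.103);x,kk,s=plane(P[b]);print('bodytop',x,s,kk.sum())
E
```

```text
table 0.0006098999164190599 0.0023001871481973016
px rect ((205.65753173828125, 231.24658203125), (13.8108549118042, 83.09921264648438), 20.556047439575195) [[184.60272216796875, 267.7260437011719], [213.78082275390625, 189.91781616210938], [226.71234130859375, 194.76712036132812], [197.53424072265625, 272.5753479003906]]
[[222, 193], [213, 195], [188, 269], [200, 266]] 965.0
plane [-0.1352398   0.06095031  0.07419786] 0.002144978052419106 817
downhill deg -24.26029167106371 0.1483399610721924
axis -12.881117 [0.5515645  0.39186865]
bodytop [0.0003496  0.0003174  0.09662795] 0.0019508867350109922 5630
```

View pics/w.png

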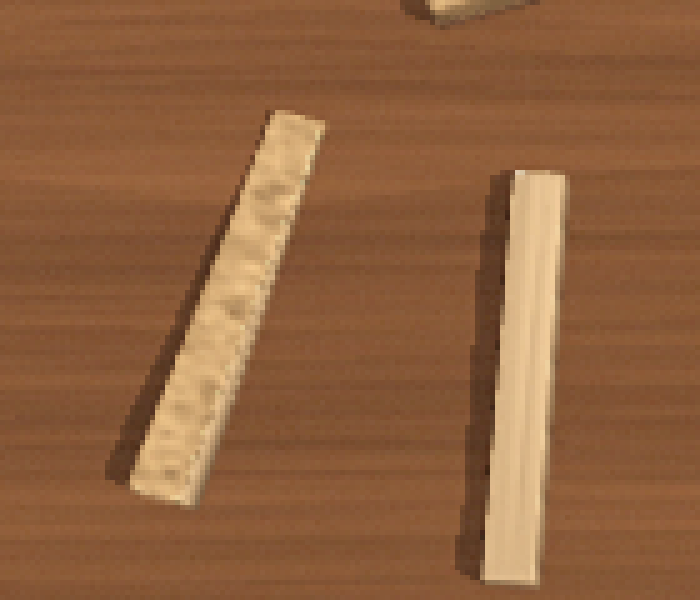

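The crop shows the wedge with its thin end at the top, crop (272,112)–(325,122), and its thick end at the bottom, (130,488)–(190,503).

Run:
```python
from h import *
uv=np.array([[272,112],[325,122],[130,488],[188,503]])/5.+[160,170]-.5
c=ray('top',uv,[.005,.005,.038,.038]);print(c.round(4))
tip=c[:2].mean(0);bk=c[2:].mean(0);ax=(tip-bk)[:2];L=np.hypot(*ax);print('tip',tip,'back',bk,'L',L,'w',np.linalg.norm(c[0]-c[1]),np.linalg.norm(c[2]-c[3]))
a=np.degrees(np.arctan2(ax[1],ax[0]));print('heading',a,'left edge',np.degrees(np.arctan2(*(c[0]-c[2])[[1,0]])))
mid=(tip+bk)[:2]/2; g=mid-.09*ax/L; print('mid',mid,'grasp',g)
s=read_state();R=cv2.Rodrigues(s['orientation'])[0]
yaw=np.degrees(np.arctan2(R[1,0],R[0,0]));print('toolx yaw',yaw,'az deg',-(a+180-yaw))
print('R',R.round(3),'shift tool xy',R.T@np.r_[g-s['tool_pos'][:2],0], s['tool_pos'])
```

```text
[[0.6702 0.3781 0.005 ]
 [0.6644 0.3489 0.005 ]
 [0.459  0.4348 0.038 ]
 [0.4511 0.4045 0.038 ]]
tip [0.66729921 0.36348718 0.005     ] back [0.45506017 0.4196391  0.038     ] L 0.2195414496983341 w 0.02985342474943835 0.03131555231856723
heading -14.8191620483594 left edge -15.017857790268357
mid [0.56117969 0.39156314] grasp [0.47417328 0.41458236]
toolx yaw 166.89070137283574 az deg 1.7098634211951378
R [[-0.974  0.227 -0.   ]
 [ 0.227  0.974 -0.001]
 [ 0.    -0.001 -1.   ]] shift tool xy [-3.67811378e-01 -8.85004119e-02  8.87309284e-05] [0.1360201  0.58419948 0.40392741]
```

Request:
carry_out --targets '[{"hand": 100,"x": -0.06,"y": -0.014,"z": 0,"az": 0.03},{"hand": 100,"x": -0.12,"y": -0.029,"z": 0,"az": 0.03},{"hand": 100,"x": -0.18,"y": -0.043,"z": 0,"az": 0.03},{"hand": 100,"x": -0.24,"y": -0.058,"z": 0,"az": 0.03},{"hand": 100,"x": -0.3,"y": -0.072,"z": 0.02,"az": 0.03},{"hand": 100,"x": -0.35,"y": -0.084,"z": 0.06,"az": 0.03},{"hand": 100,"x": -0.368,"y": -0.0885,"z": 0.1,"az": 0.03},{"hand": 100,"x": -0.368,"y": -0.0885,"z": 0.1,"az": 0.03}]'

```text
schema error: expected keys hand, x, y, z, ax, ay, az
```

Request:
carry_out --targets '[{"hand": 100,"x": -0.06,"y": -0.014,"z": 0,"ax": 0,"ay": 0,"az": 0.03},{"hand": 100,"x": -0.12,"y": -0.029,"z": 0,"ax": 0,"ay": 0,"az": 0.03},{"hand": 100,"x": -0.18,"y": -0.043,"z": 0,"ax": 0,"ay": 0,"az": 0.03},{"hand": 100,"x": -0.24,"y": -0.058,"z": 0,"ax": 0,"ay": 0,"az": 0.03},{"hand": 100,"x": -0.3,"y": -0.072,"z": 0.02,"ax": 0,"ay": 0,"az": 0.03},{"hand": 100,"x": -0.35,"y": -0.084,"z": 0.06,"ax": 0,"ay": 0,"az": 0.03},{"hand": 100,"x": -0.368,"y": -0.0885,"z": 0.1,"ax": 0,"ay": 0,"az": 0.03},{"hand": 100,"x": -0.368,"y": -0.0885,"z": 0.1,"ax": 0,"ay": 0,"az": 0.03}]'

```text
t: 1.15
tool_pos: [0.4743, 0.4124, 0.2995]
orientation: [-0.409, -3.108, 0.01]
force: [-0.3, 0.5, 0.2]
opening: 0.093
gripper_force: 0.0
```

Request:
carry_out --targets '[{"hand": 100,"x": 0,"y": 0,"z": 0.05,"ax": 0,"ay": 0,"az": 0},{"hand": 100,"x": 0,"y": 0,"z": 0.09,"ax": 0,"ay": 0,"az": 0},{"hand": 100,"x": 0,"y": 0,"z": 0.11,"ax": 0,"ay": 0,"az": 0},{"hand": 100,"x": 0,"y": 0,"z": 0.11,"ax": 0,"ay": 0,"az": 0},{"hand": 25,"x": 0,"y": 0,"z": 0.11,"ax": 0,"ay": 0,"az": 0},{"hand": 10,"x": 0,"y": 0,"z": 0.11,"ax": 0,"ay": 0,"az": 0},{"hand": 10,"x": 0,"y": 0,"z": 0.11,"ax": 0,"ay": 0,"az": 0},{"hand": 10,"x": 0,"y": 0,"z": 0.11,"ax": 0,"ay": 0,"az": 0}]' --newtons 30

```text
t: 2.15
tool_pos: [0.4746, 0.4148, 0.1953]
orientation: [0.405, 3.115, 0.001]
force: [0.2, -0.4, 0.0]
opening: 0.0573
gripper_force: 0.0
```

Request:
carry_out --targets '[{"hand": 10,"x": 0,"y": 0,"z": 0,"ax": 0,"ay": 0,"az": 0},{"hand": 10,"x": 0,"y": 0,"z": 0,"ax": 0,"ay": 0,"az": 0}]'

```text
t: 2.4
tool_pos: [0.4744, 0.4147, 0.1946]
orientation: [-0.405, -3.115, 0.0]
force: [-0.9, 0.1, -0.8]
opening: 0.0374
gripper_force: 0.0
```

Request:
carry_out --targets '[{"hand": 42,"x": 0,"y": 0,"z": 0.005,"ax": 0,"ay": 0,"az": 0},{"hand": 42,"x": 0,"y": 0,"z": 0.005,"ax": 0,"ay": 0,"az": 0},{"hand": 10,"x": 0,"y": 0,"z": 0.005,"ax": 0,"ay": 0,"az": 0},{"hand": 10,"x": 0,"y": 0,"z": 0.005,"ax": 0,"ay": 0,"az": 0},{"hand": 10,"x": 0,"y": 0,"z": 0.005,"ax": 0,"ay": 0,"az": 0},{"hand": 10,"x": 0,"y": 0,"z": 0.005,"ax": 0,"ay": 0,"az": 0}]'

```text
t: 3.15
tool_pos: [0.4744, 0.4147, 0.1897]
orientation: [-0.405, -3.115, 0.0]
force: [0.0, -0.1, -0.9]
opening: 0.0277
gripper_force: 30.0
```

Request:
carry_out --targets '[{"hand": 10,"x": 0,"y": 0,"z": -0.02,"ax": 0,"ay": 0,"az": 0},{"hand": 10,"x": 0,"y": 0,"z": -0.06,"ax": 0,"ay": 0,"az": 0},{"hand": 10,"x": 0,"y": 0,"z": -0.1,"ax": 0,"ay": 0,"az": 0},{"hand": 10,"x": 0,"y": 0,"z": -0.1,"ax": 0,"ay": 0,"az": 0}]'

```text
t: 3.65
tool_pos: [0.4759, 0.4159, 0.2963]
orientation: [0.404, 3.108, 0.011]
force: [-0.5, 0.2, -0.4]
opening: 0.0278
gripper_force: 30.0
```

Run:
```python
from h import *
z=np.load('/tmp/top0.npz');im,d,P=z['im'],z['d'],z['P'];hsv=cv2.cvtColor(im,cv2.COLOR_BGR2HSV)
m=np.zeros((480,640),np.uint8);b=(slice(180,300),slice(315,510))
m[b]=((hsv[b][...,2]>190)&(hsv[b][...,0]>14)); m=cv2.morphologyEx(m,3,np.ones((5,5)))
c=max(cv2.findContours(m,0,1)[0],key=cv2.contourArea);h=cv2.convexHull(c)[:,0].astype(float)
# edge lines of the board in the world (z=12 mm plane)
for nm,lo,hi,ax in(('left',200,268,1),('top',340,480,0),('bot',340,480,0)):
    pts=[]
    for t in range(lo,hi,2):
        if ax: u=np.flatnonzero(m[t,315:400])[0]+315-.5; pts.append((u,t))
        else:
            v=np.flatnonzero(m[:,t]); pts.append((t,v[0]-.5 if nm=='top' else v[-1]+.5))
    w=ray('top',pts,np.full(len(pts),.012))[:,:2]
    L=cv2.fitLine(w.astype(np.float32),cv2.DIST_HUBER,0,.001,.001).ravel();print(nm,np.degrees(np.arctan2(L[1],L[0])),L[2:])
# body: yaw by symmetry: centre line through slices of top surface
k=blob(im,d,P,(360,190,505,290),.085,.105);p=P[k][:,:2]
for a0 in(-96,-98):
    a=np.radians(a0);e=np.array([np.cos(a),np.sin(a)]);n=np.array([-e[1],e[0]]);q=(p-[.5359,-.1549])@np.c_[e,n]
    S=np.arange(-.07,.17,.02);mid=[(lambda r:(r.max()+r.min())/2)(q[abs(q[:,0]-s)<.004][:,1]) for s in S]
    print(a0,np.polyfit(S,mid,1),'x range',q[:,0].min(),q[:,0].max(),np.round(mid,4))
im,d,P=cloud('top');cv2.imwrite('pics/t1.png',im)
cv2.imwrite('pics/b1.png',np.hstack([cv2.resize(im[170:310,310:510],(0,0),fx=2,fy=2),cv2.resize(im[150:290,150:350],(0,0),fx=2,fy=2)]))
```

```text
left -6.1092644 [0.5503167  0.06633473]
top 83.872765 [ 0.655208   -0.15368222]
bot 83.771286 [ 0.41374138 -0.14341624]
-96 [ 0.00587344 -0.00261739] x range -0.08909466866877977 0.18299517885751695 [-0.003  -0.0029 -0.0026 -0.0035 -0.0026 -0.0017 -0.003  -0.0021 -0.0011
 -0.0022 -0.0007 -0.0031]
-98 [ 0.04010746 -0.00223416] x range -0.08919365318272388 0.1815741873055245 [-0.0044 -0.0041 -0.0038 -0.0038 -0.0039 -0.0002  0.0011  0.0018  0.0021
  0.0022  0.0036  0.002 ]
```

View pics/b1.png

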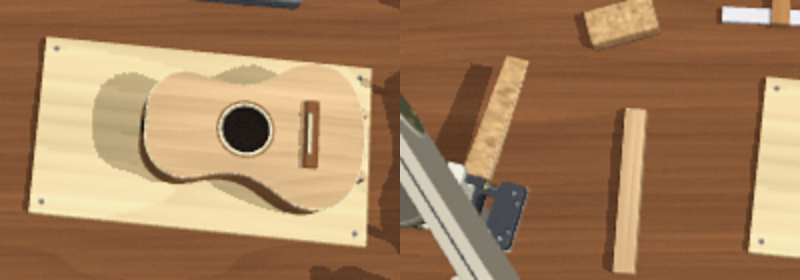

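The picture shows the wedge held level at the gripper (crop right, about (500,115)), with the other things untouched. The board heading is −96.1° and the body lies in line with it.

Request:
carry_out --targets '[{"hand": 10,"x": -0.019,"y": -0.027,"z": 0,"ax": 0,"ay": 0,"az": 0.177},{"hand": 10,"x": -0.039,"y": -0.054,"z": 0,"ax": 0,"ay": 0,"az": 0.355},{"hand": 10,"x": -0.058,"y": -0.082,"z": 0,"ax": 0,"ay": 0,"az": 0.532},{"hand": 10,"x": -0.077,"y": -0.109,"z": 0,"ax": 0,"ay": 0,"az": 0.71},{"hand": 10,"x": -0.096,"y": -0.136,"z": 0,"ax": 0,"ay": 0,"az": 0.887},{"hand": 10,"x": -0.116,"y": -0.163,"z": 0,"ax": 0,"ay": 0,"az": 1.065},{"hand": 10,"x": -0.135,"y": -0.19,"z": 0,"ax": 0,"ay": 0,"az": 1.242},{"hand": 10,"x": -0.1543,"y": -0.2175,"z": 0,"ax": 0,"ay": 0,"az": 1.4195}]'

```text
t: 4.7
tool_pos: [0.5676, 0.1638, 0.2884]
orientation: [-2.343, -2.091, 0.003]
force: [0.3, 0.2, -2.3]
opening: 0.0277
gripper_force: 30.0
```

Request:
carry_out --targets '[{"hand": 10,"x": 0,"y": 0,"z": 0,"ax": 0,"ay": 0,"az": 0},{"hand": 10,"x": 0,"y": 0,"z": 0,"ax": 0,"ay": 0,"az": 0},{"hand": 10,"x": 0,"y": 0,"z": 0,"ax": 0,"ay": 0,"az": 0}]'

```text
t: 5.08
tool_pos: [0.5674, 0.1658, 0.2893]
orientation: [-2.335, -2.101, 0.001]
force: [0.3, 0.4, -1.5]
opening: 0.0278
gripper_force: 30.0
```

Run:
```python
from h import *
im,d,P=cloud('top');cv2.imwrite('pics/b2.png',cv2.resize(im[160:300,220:500],(0,0),fx=2.8,fy=2.8))
s=read_state();R=cv2.Rodrigues(s['orientation'])[0];print(s['tool_pos'],R.round(4),np.degrees(np.arctan2(R[1,0],R[0,0])),s['q'])
```

```text
[0.56747089 0.16588069 0.28944679] [[ 1.051e-01  9.945e-01 -6.000e-04]
 [ 9.945e-01 -1.051e-01  1.000e-04]
 [ 0.000e+00 -6.000e-04 -1.000e+00]] 83.96760796770239 [1.97623635e-01 1.89077634e-01 1.63790650e+00 1.88324977e-04
 1.31517541e+00 3.02861068e-01]
```

View pics/b2.png

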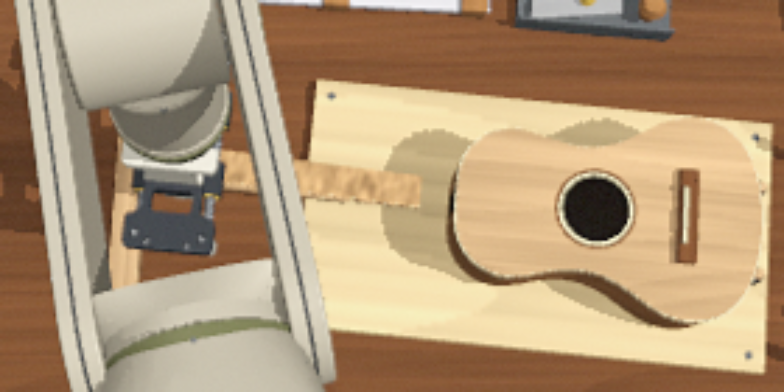

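The crop shows the wedge tip centred at about (420,191), pointing along the board at the neck end.

Run:
```python
from h import *
t=ray('top',[[369.5,227.7]],[.105])[0];e=np.array([-.1063,-.9943]);n=np.array([.9943,-.1063])
g=np.array([.56747,.16588])
for q in(t[:2],g): print(q,q@e-.0951,q@n)
print('tip-grasp along',(t[:2]-g)@e)
```

```text
[ 0.54539033 -0.03432933] -0.11894133468372932 0.5459308085999255
[0.56747 0.16588] -0.320356545 0.546602377
tip-grasp along 0.2014152103162707
```

Request:
carry_out --targets '[{"hand": 10,"x": 0,"y": 0,"z": 0.03,"ax": 0,"ay": 0,"az": 0},{"hand": 10,"x": 0,"y": 0,"z": 0.06,"ax": 0,"ay": 0,"az": 0},{"hand": 10,"x": 0,"y": 0,"z": 0.08,"ax": 0,"ay": 0,"az": 0},{"hand": 10,"x": 0,"y": 0,"z": 0.08,"ax": 0,"ay": 0,"az": 0},{"hand": 10,"x": 0,"y": 0,"z": 0.08,"ax": 0,"ay": 0,"az": 0}]'

```text
t: 5.75
tool_pos: [0.5684, 0.1653, 0.2109]
orientation: [2.337, 2.099, 0.002]
force: [-0.2, 0.6, -1.1]
opening: 0.0279
gripper_force: 30.0
```

Request:
carry_out --targets '[{"hand": 10,"x": 0,"y": 0,"z": 0.0055,"ax": 0,"ay": 0,"az": 0},{"hand": 10,"x": -0.015,"y": 0,"z": 0.0055,"ax": 0,"ay": 0,"az": 0},{"hand": 10,"x": -0.03,"y": 0,"z": 0.0055,"ax": 0,"ay": 0,"az": 0},{"hand": 10,"x": -0.045,"y": 0,"z": 0.0055,"ax": 0,"ay": 0,"az": 0},{"hand": 10,"x": -0.06,"y": 0,"z": 0.0055,"ax": 0,"ay": 0,"az": 0},{"hand": 10,"x": -0.075,"y": 0,"z": 0.0055,"ax": 0,"ay": 0,"az": 0},{"hand": 10,"x": -0.08,"y": 0,"z": 0.0055,"ax": 0,"ay": 0,"az": 0},{"hand": 10,"x": -0.08,"y": 0,"z": 0.0055,"ax": 0,"ay": 0,"az": 0}]'

```text
t: 6.75
tool_pos: [0.5593, 0.0851, 0.2043]
orientation: [-2.338, -2.098, -0.0]
force: [0.4, 1.0, -1.2]
opening: 0.0277
gripper_force: 30.0
```

Request:
carry_out --targets '[{"hand": 10,"x": 0,"y": 0,"z": 0.001,"ax": 0,"ay": 0,"az": 0},{"hand": 10,"x": 0,"y": 0,"z": 0.001,"ax": 0,"ay": 0,"az": 0}]'

```text
t: 7.0
tool_pos: [0.5593, 0.0859, 0.2031]
orientation: [-2.337, -2.1, 0.0]
force: [-0.2, -0.0, -0.7]
opening: 0.0283
gripper_force: 30.0
```

Request:
carry_out --targets '[{"hand": 10,"x": 0,"y": 0,"z": 0.001,"ax": 0,"ay": 0,"az": 0},{"hand": 10,"x": 0,"y": 0,"z": 0.001,"ax": 0,"ay": 0,"az": 0}]'

```text
t: 7.25
tool_pos: [0.5593, 0.0856, 0.2021]
orientation: [-2.337, -2.099, 0.0]
force: [-0.0, 0.6, -1.7]
opening: 0.0277
gripper_force: 30.0
```

Request:
carry_out --targets '[{"hand": 10,"x": 0,"y": 0,"z": 0.0005,"ax": 0,"ay": 0,"az": 0},{"hand": 10,"x": 0,"y": 0,"z": 0.0005,"ax": 0,"ay": 0,"az": 0}]'

```text
t: 7.5
tool_pos: [0.5593, 0.0855, 0.2017]
orientation: [-2.337, -2.099, -0.0]
force: [0.1, -0.5, -0.3]
opening: 0.0276
gripper_force: 30.0
```

Request:
carry_out --targets '[{"hand": 10,"x": 0,"y": 0,"z": 0.0005,"ax": 0,"ay": 0,"az": 0},{"hand": 10,"x": 0,"y": 0,"z": 0.0005,"ax": 0,"ay": 0,"az": 0}]'

```text
t: 7.75
tool_pos: [0.5594, 0.0855, 0.2016]
orientation: [2.338, 2.099, 0.0]
force: [-3.3, 0.0, 5.8]
opening: 0.028
gripper_force: 30.0
```

Request:
carry_out --targets '[{"hand": 10,"x": -0.008,"y": 0,"z": 0,"ax": 0,"ay": 0,"az": 0},{"hand": 10,"x": -0.016,"y": 0,"z": 0,"ax": 0,"ay": 0,"az": 0},{"hand": 10,"x": -0.024,"y": 0,"z": 0,"ax": 0,"ay": 0,"az": 0},{"hand": 10,"x": -0.032,"y": 0,"z": 0,"ax": 0,"ay": 0,"az": 0},{"hand": 10,"x": -0.032,"y": 0,"z": 0,"ax": 0,"ay": 0,"az": 0}]'

```text
t: 8.38
tool_pos: [0.5561, 0.0524, 0.2017]
orientation: [2.338, 2.097, 0.0]
force: [-1.2, 0.3, 5.9]
opening: 0.0276
gripper_force: 30.0
```

```bash
cat >> h.py <<'E'
def tilt(N=6):
    e=np.array([-.1063,-.9943]);n=np.array([.9943,-.1063]);o=[]
    for _ in range(N):
        im,d,P=cloud('top');b=blob(im,d,P,(375,190,505,290),.085,.1035);p=P[b].copy()
        p=np.c_[p[:,:2]@e-.0951,p[:,:2]@n-.547,p[:,2]];x,k,s=plane(p)
        o.append([x[0],x[1],x[2]*1000,-x[0]*177,*(p[:,:2].min(0)),*(p[:,:2].max(0))])
    o=np.array(o);o[:,3]*=1000
    print('slopex,slopey,z0mm,air mm,xymin,xymax',o.mean(0).round(4),'sd air',(o[:,3].std()/N**.5).round(3)); return o.mean(0)
E
python3 - <<'E'
from h import *
tilt();s=read_state();print(s['tool_pos'],s['force'])
E
```

```text
slopex,slopey,z0mm,air mm,xymin,xymax [-2.00000e-04 -2.00000e-04  9.67453e+01  3.32790e+01 -8.69000e-02
 -9.10000e-02  1.84600e-01  9.28000e-02] sd air 14.114
[0.55609152 0.05253149 0.20165101] [-0.09959334 -0.7642573   5.34207458]
```

Request:
carry_out --targets '[{"hand": 10,"x": -0.004,"y": 0,"z": 0,"ax": 0,"ay": 0,"az": 0},{"hand": 10,"x": -0.008,"y": 0,"z": 0,"ax": 0,"ay": 0,"az": 0},{"hand": 10,"x": -0.012,"y": 0,"z": 0,"ax": 0,"ay": 0,"az": 0},{"hand": 10,"x": -0.016,"y": 0,"z": 0,"ax": 0,"ay": 0,"az": 0},{"hand": 10,"x": -0.02,"y": 0,"z": 0,"ax": 0,"ay": 0,"az": 0},{"hand": 10,"x": -0.02,"y": 0,"z": 0,"ax": 0,"ay": 0,"az": 0}]'

```text
t: 9.43
tool_pos: [0.5539, 0.0335, 0.2016]
orientation: [2.338, 2.098, 0.002]
force: [0.5, 5.1, 5.6]
opening: 0.0277
gripper_force: 30.0
```

```bash
sed -i 's/o\[:,3\]\*=1000;*//' h.py
python3 - <<'E'
from h import *
tilt();s=read_state();print(s['tool_pos'],s['force'],s['orientation'])
E
```

```text
slopex,slopey,z0mm,air mm,xymin,xymax [-8.80000e-03 -0.00000e+00  9.80386e+01  1.55660e+00 -6.88000e-02
 -9.08000e-02  1.87000e-01  9.29000e-02] sd air 0.025
[0.55392499 0.03350099 0.20161942] [0.68243103 3.96363485 4.99247782] [2.33764238e+00 2.09848174e+00 1.28236852e-03]
```

Request:
carry_out --targets '[{"hand": 10,"x": -0.004,"y": 0,"z": 0,"ax": 0,"ay": 0,"az": 0},{"hand": 10,"x": -0.008,"y": 0,"z": 0,"ax": 0,"ay": 0,"az": 0},{"hand": 10,"x": -0.011,"y": 0,"z": 0,"ax": 0,"ay": 0,"az": 0},{"hand": 10,"x": -0.011,"y": 0,"z": 0,"ax": 0,"ay": 0,"az": 0},{"hand": 10,"x": -0.011,"y": 0,"z": 0,"ax": 0,"ay": 0,"az": 0}]'

```text
t: 10.35
tool_pos: [0.5528, 0.0226, 0.2016]
orientation: [2.338, 2.099, 0.002]
force: [0.5, 4.3, 4.3]
opening: 0.0277
gripper_force: 30.0
```

```bash
sed -i 's/.085,.1035)/.085,.107)/' h.py
python3 - <<'E'
from h import *
tilt();s=read_state();print(s['t'],s['tool_pos'],s['force'],s['orientation'])
im,_=read_camera('top');a=cv2.resize(im[160:300,310:510],(0,0),fx=2.7,fy=2.7)
im,_=read_camera('scene');cv2.imwrite('pics/f_scene.png',cv2.resize(im[165:285,180:340],(0,0),fx=3.3,fy=3.3));b=cv2.resize(im[165:285,180:340],(a.shape[1],300))
cv2.imwrite('pics/f.png',np.vstack([b,a[80:380]])[:600])
E
```

```text
slopex,slopey,z0mm,air mm,xymin,xymax [-1.52000e-02 -4.00000e-04  9.91172e+01  2.68960e+00 -5.71000e-02
 -9.11000e-02  1.87800e-01  9.25000e-02] sd air 0.027
10.65 [0.55275927 0.02263836 0.20165263] [1.07369077 5.08839102 5.31124554] [2.33771740e+00 2.09851908e+00 1.50800507e-03]
```

View pics/f.png

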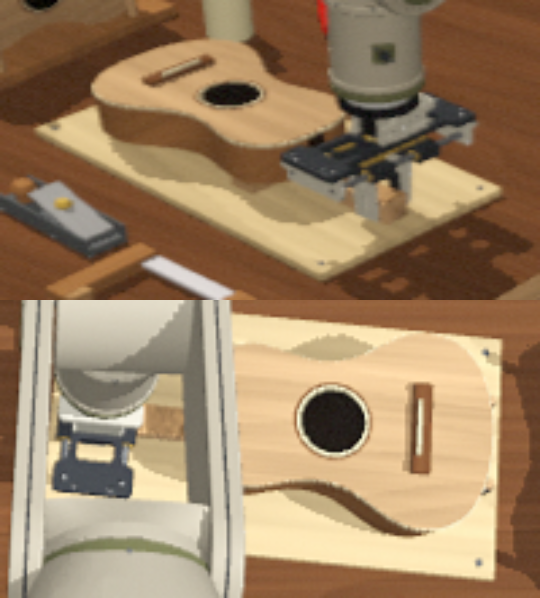

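Upper view: gripper clear of the body, wedge flat on the board under the neck end. Lower view: body straight, tail at the pegs, arm link hiding the neck end at about (170,420). I'll refine the air estimate with one identical window on both frames.

Run:
```python
from h import *
e=np.array([-.1063,-.9943]);n=np.array([.9943,-.1063])
def fit(d,P):
    q=np.dstack([P[...,:2]@e-.0951,P[...,:2]@n-.547,P[...,2]]);x,y,z=q[...,0],q[...,1],q[...,2]
    m=(d>0)&(z>.084)&(z<.11)&(abs(y)<.07)&(x>-.03)&(x<.17)&~((abs(x-.115)<.025)&(abs(y)<.045))&~(np.hypot(x-.05,y)<.035)
    c,k,s=plane(q[m]);return [c[0],c[1],(c[2]+c[0]*.135)*1e3,(c[2]-c[0]*.04)*1e3,k.sum()]
z=np.load('/tmp/top0.npz');a=np.array(fit(z['d'],z['P']));print(a)
b=np.mean([fit(*cloud('top')[1:]) for _ in range(10)],0);print(b)
print('air tilt',-(b-a)[0]*177,'air z',(b-a)[3],'pivot dz',(b-a)[2])
```

```text
[-1.31652693e-03 -6.81851083e-04  9.65996957e+01  9.68300879e+01
  2.81400000e+03]
[-1.53464889e-02 -6.89800875e-04  9.69863740e+01  9.96720096e+01
  2.80330000e+03]
air tilt 2.48330326718733 air z 2.8419216373702625 pivot dz 0.38667829410599097
```

Request:
carry_out --targets '[{"hand": 10,"x": -0.0015,"y": 0,"z": 0,"ax": 0,"ay": 0,"az": 0},{"hand": 10,"x": -0.0015,"y": 0,"z": 0,"ax": 0,"ay": 0,"az": 0},{"hand": 10,"x": -0.0015,"y": 0,"z": 0,"ax": 0,"ay": 0,"az": 0},{"hand": 10,"x": -0.0015,"y": 0,"z": 0,"ax": 0,"ay": 0,"az": 0}]'

```text
t: 11.75
tool_pos: [0.5526, 0.0214, 0.2017]
orientation: [-2.338, -2.099, -0.002]
force: [0.6, 6.4, 5.1]
opening: 0.0278
gripper_force: 30.0
```

Run:
```python
from h import *
tilt();s=read_state();print(s['t'],s['tool_pos'],s['force'],s['dq'].round(3))
robot.close_job()
```

```text
slopex,slopey,z0mm,air mm,xymin,xymax [-1.65000e-02 -4.00000e-04  9.92947e+01  2.92800e+00 -5.48000e-02
 -9.10000e-02  1.87300e-01  9.31000e-02] sd air 0.026
12.05 [0.55259588 0.02136789 0.20164022] [1.05543929 6.38975773 4.87395776] [ 0.001  0.001  0.002 -0.    -0.001 -0.   ]
the job is handed in; nothing more can be done
```

I handed the job in at 12 s with the wedge still gripped flat on the cradle board under the neck end; the last depth reading, taken from the tilt of the body's top because the arm hid the neck end, was about 2.9 mm of air over the neck rests, with the tail still at the pegs.

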